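Fill the vial row on the shaker platform and index the retaining bar to its third stop

TASK

Fill the two empty places of the orange rack on the shaker platform with the two loose vials from the bench (either vial in either place), upright and fully seated beside the one already there, and let go of them. Only then grip the blue indexing knob, turn it clockwise (seen from above) from its home position three clicks to the third stop and no further, so that the retaining bar closes up to the row, and finish still gripping the knob there, without letting go. Leave the flask, the tube rack and the tip box where they are.

Things in the scene. Friction and masses are not known exactly. Their poses are not given: they have to be found in the camera images.
- platform: Fixed steel shaker platform 240 (its x) by 380 (its y) mm, top 25 mm above the bench; origin at its underside's centre, turned by its yaw. On it: orange rack block 70 x 210 mm at y = +40 mm, top 47 mm above the bench; round knob housing (radius 50 mm, top 45 mm above the bench) at x = 0, y = -130 mm; two bar guides 30 x 24 mm, 68 mm above the bench, at x = +105, y = -45 and +125 mm.
- place1 (a point): Floor centre of the first round pocket in the orange rack, empty, nearest the knob (platform x = 0, y = -30 mm). Pocket 32 mm wide, 14 mm deep, 2 mm chamfer, floor 33 mm above the bench. The pockets stand in a row along the platform's y, 70 mm between centres.
- place2 (a point): Centre of the floor of the middle pocket, empty at the start (platform x = 0, y = +40 mm), same size.
- place3 (a point): Centre of the floor of the last pocket (platform x = 0, y = +110 mm), same size; vial_c already stands in it.
- vial_a: Loose amber vial with a yellow cap and a paper band of the same width: upright cylinder 26 mm in diameter, 70 mm tall, 35 to 65 g; origin at the centre of its underside, z up. Starts standing on the bench left of the platform.
- vial_b: Second loose vial, identical, also standing on the bench.
- vial_c: Third vial, identical, already seated in place3; stays there.
- indexer (a joint): Turn of the knob, rad: 0 at home, growing clockwise from above. Sprung stops every 0.419 (24 degrees): 0.419, 0.838, third 1.257, 1.676, end 2.094. Between stops it resists with up to about 0.16 N m, gives way halfway, then is drawn into the next stop and stays there. White dots on the housing mark home (platform's -x side) and the five stops clockwise of it; the knob's white line points at them.
- knob_handle: The knob's blue grip bar, 46 mm long, 14 wide, 38 tall, turning with the knob about its vertical axis; origin on the axis at its underside, 53 mm above the bench; long along its own x, which at home lies along the platform's x; the white line on top points to its -x end. It stands on a black disc of radius 31 mm.
- knob_grip (a point): Point on the knob's axis inside the grip bar, 23 mm above its underside (76 mm above the bench, 15 mm below its top).
- bar_face (a point): Middle of the retaining bar's face towards the vials. Aluminium bar 200 mm long (along platform y), 12 wide, 14 high, top 63 mm above the bench, on the row's +x side, 34 mm from the vials' sides at home. The knob drives it 10 mm a click towards the row: at the third stop 4 mm off centred vials; a fourth click would run into them.
- flask: Bystander: green glass conical flask, 72 mm wide, 110 mm tall, on the bench right of the platform; origin at its underside.
- tube_rack: Bystander: orange tube rack 85 x 160 x 57 mm on the bench left of the loose vials; origin at its underside.
- tip_box: Bystander: grey box with a blue lid, 122 x 87 x 66 mm, on the bench at the robot's right; origin at its underside.

How it is judged (in metres and radians):
On the way, in this order (a step that is already met when the one before it is completed fails the run):
1. all three vials stand seated in the row and are let go, the knob still at home (distance between any of vial_a, vial_b and place1 below 0.008 m and distance between any of vial_a, vial_b and place2 below 0.008 m and distance between vial_c and place3 below 0.008 m and angle between each of vial_a, vial_b, vial_c's own z axis and vertical below 0.12 rad and contact force between the fingers and vial_a below 0.1 N and contact force between the fingers and vial_b below 0.1 N and contact force between the fingers and vial_c below 0.1 N and value of joint indexer below 0.15 rad), for 0.2 s.
2. the gripped knob passes the second stop (value of joint indexer above 0.727758 rad and contact force between the fingers and knob_handle above 0.5 N).
At the end, for the whole second after the job is handed in: Knob still at the third stop (1.257 rad within 0.11) and gripped: over 3 N on its bar, grasp point within 35 mm of knob_grip. All three vials released in the row, one per place, vial_c in place3: origins within 8 mm of the pocket floor centres, tilt under 0.12 rad (value of joint indexer between 1.14664 and 1.36664 rad and contact force between the fingers and knob_handle above 3 N and distance between the grasp point and knob_grip below 0.035 m and velocity of joint indexer between -0.1 and 0.1 rad/s and distance between any of vial_a, vial_b and place1 below 0.008 m and distance between any of vial_a, vial_b and place2 below 0.008 m and distance between vial_c and place3 below 0.008 m and angle between each of vial_a, vial_b, vial_c's own z axis and vertical below 0.12 rad and contact force between the fingers and vial_a below 0.1 N and contact force between the fingers and vial_b below 0.1 N and contact force between the fingers and vial_c below 0.1 N); the arm keeps its last pose, push and grip.
It fails at once if the knob is turned before the row is full (value of joint indexer above 0.25 rad and not (distance between any of vial_a, vial_b and place1 below 0.008 m and distance between any of vial_a, vial_b and place2 below 0.008 m and distance between vial_c and place3 below 0.008 m and angle between each of vial_a, vial_b, vial_c's own z axis and vertical below 0.12 rad)).
It fails at once if the knob is turned past the third stop, more than halfway to the fourth (value of joint indexer above 1.46608 rad).
It fails at once if the flask is pushed more than 30 mm away or tipped (distance of flask from where it was at the start of the episode above 0.03 m or angle between flask's own z axis and vertical above 0.3 rad).
It fails at once if the tube rack is pushed more than 30 mm away or tipped (distance of tube_rack from where it was at the start of the episode above 0.03 m or angle between tube_rack's own z axis and vertical above 0.3 rad).
It fails at once if the tip box is pushed more than 30 mm away or tipped (distance of tip_box from where it was at the start of the episode above 0.03 m or angle between tip_box's own z axis and vertical above 0.3 rad).
It also fails if it takes over 64 s, if anything falls off the work surface, if the arm or the gripper's body presses on something with over 40 N, if the wrist force passes 120 N, or if a joint passes its speed limit or range.

ROBOT

A 7-joint arm with a two-finger parallel gripper is mounted at the origin on the work surface. World frame = base frame: x ahead of the robot, y to its left, z up, the work surface at z = 0. Lengths are in m, angles in degrees, forces in N, time in s.
With the tool pointing down it reaches from about 0.425 to 0.875 m from the base axis. Payload 4.7 kg.
Tool frame: the origin (TCP) lies between the finger pads; the fingertips stand 25 mm ahead of it and the grasp point (between the pads) lies 6 mm ahead of it (env.tip_reach is the distance from the TCP to the fingertips, in m); z points along the fingers, y is the direction in which the jaws open and shut (so a half turn about z gives the same grasp; the last joint's range is limited). The gripper opens to 87 mm and grips with 3 to 60 N. Pads are 19 mm wide; open, the fingers measure 117 mm over their backs; the gripper's body (75 mm by 190 mm) begins 51 mm behind the grasp point.
Start: joints at [67.214, 18.392, -4.016, 83.108, 1.295, 78.541, -3.26], TCP at [0.26, -0.596, 0.248] pointing down, gripper open.
Joint ranges: [-163.93, 163.93], [-17.29, 119.83], [-79.2, 71.16], [3.27, 140.29], [-89.18, 269.18], [5.43, 117.66], [-154.24, 154.24]. Speed limits (degrees/s): [147.25, 147.25, 180, 180, 180, 180, 180].

INTERFACE

Orientations are given as [roll, pitch, yaw] about the fixed x, y, z axes, in that order (R = Rz(yaw) Ry(pitch) Rx(roll)).
In Python, from cell import env, viewer, job gives the robot as it stands.
- The arm moves only by the tool move_arm, never from a script. Its argument "steps" is a list of rows, each a list of 7 numbers: the finger opening in cm, from 0 to 8.7, then the shift along the tool's x, y, z in cm, then the turn, a rotation vector about the tool's x, y, z in rad. In form: [[fingers, tx, ty, tz, wx, wy, wz], ...]. A call has 1 to 5 rows; each row shifts and turns the commanded pose from where the row before left it, along the tool's axes as they then stand; what a row does not reach is not made up. A row lasts 1/12 s, in which the tool goes at most 41.7 mm and 7.16 degrees, less where a joint would pass 70% of its speed; a pose out of reach is approached as far as the arm can. A call is refused whole if a number of a shift passes 4.17 or a number of a turn 0.125, either way. A call with a gripper value outside its range is refused whole. The fingers move at their own pace and stop on an object; "force" is the grip in N (left out, the last holds). Time passes only in rows, so rows that do not move let the fingers close. It gives the time, the measured TCP pose, the force and the opening at its end, in the units of the state.
- env.get_obs(): the state, without advancing time (a new reading comes with each control period).
- viewer.read_camera(name): name is "scene" or "top"; returns a dict with "img" (400x640x3 uint8, red, green, blue), "vfov" (degrees; the focal length in pixels is half the picture's height over the tangent of half this angle, whatever the lens; pixels are square), "cx", "cy" (the principal point, pixels), "extrinsics" (4x4, takes a point from world to camera coordinates). Camera axes: x right, y down, z forward; pixel columns grow to the right and rows downward; lengths in m; the calibration is good to about 2 mm. A picture is of the moment at which its call begins. There is no depth.
- job.sign_off(): hands the job in, once; it reports no verdict.
The state is a dict: "time_s": time; "qpos": joint angles; "joint_velocities": joint speeds; "effort": joint torques, N m; "tool_pos": TCP position; "tool_rot": TCP orientation; "force": force on the tool from outside, world axes, zero at the start; "wrist_torque": the same for the moment, N m; "grip_width": finger opening in m.
Only numpy, scipy, OpenCV 4.12 (cv2) and the standard library are available. Lean on these libraries where they do the work, as an engineer would, in place of code of your own. Each camera call takes 0.05 s, during which the arm holds its last target.

## Working session

There is one attempt and no reset: what is moved stays moved. The work goes in short steps, Python scripts to look and compute and a tool call to move; the robot and the scene stay as the last step left them, time stands still between calls to the robot, and variables do not carry over. Pictures are saved under pics/ and viewed, and the job is handed in when it is done.

Besides the shell and the picture viewer there is one more tool, called after "Emit:" as name(argument=value, ...) on one line, values as JSON. move_arm: Moves the arm, as the interface text tells. Its arguments: {"type":"object","properties":{"steps":{"type":"array"},"force":{"type":"number"}},"required":["steps"]}

```bash
ls; mkdir -p pics; python3 - <<'E'
from cell import env, viewer, job
import cv2
print(env.get_obs(), env.tip_reach)
for n in("scene","top"):
    d=viewer.read_camera(n)
    cv2.imwrite(f"pics/{n}0.png",cv2.cvtColor(d["img"],cv2.COLOR_RGB2BGR))
    print(n,d["vfov"],d["cx"],d["cy"],d["extrinsics"])
E
```

```text
pics
{'time_s': 0.0, 'qpos': array([67.2130322 , 18.43728545, -4.01641796, 83.176529  ,  1.29795643,
       78.54081502, -3.26020763]), 'joint_velocities': array([-0.10744323,  0.05846874,  0.05082817,  0.06986211, -0.01430635,
        0.04434443, -0.04689991]), 'effort': array([-8.47177180e-04, -4.91298580e+01, -4.04331805e-01, -3.12527490e+01,
       -6.37756381e-02,  4.37952520e-02,  1.59146066e-04]), 'tool_pos': array([ 0.2599135 , -0.59520652,  0.24646747]), 'tool_rot': array([-1.79890785e+02,  8.48683492e-03,  2.35979852e+01]), 'force': array([ 0.49203201, -0.33610256,  0.99938017]), 'wrist_torque': array([-0.03070139,  0.02803186,  0.05414923]), 'grip_width': 0.08700120978695436} 0.025
scene 49.089735698386114 327.483810282498 198.41137931169146 [[ 0.7391208   0.67340773 -0.01491572 -0.35656564]
 [ 0.56408602 -0.63092954 -0.5326677  -0.18033804]
 [-0.36811331  0.38529203 -0.84619303  1.44107667]
 [ 0.          0.          0.          1.        ]]
top 45.94035535280036 323.2411087801825 198.003571607764 [[-0.01659641 -0.99985612  0.00350731  0.04184922]
 [-0.98882855  0.01589348 -0.14820759  0.4717161 ]
 [ 0.14813052 -0.00592784 -0.98895005  1.30010617]
 [ 0.          0.          0.          1.        ]]
```

View pics/scene0.png

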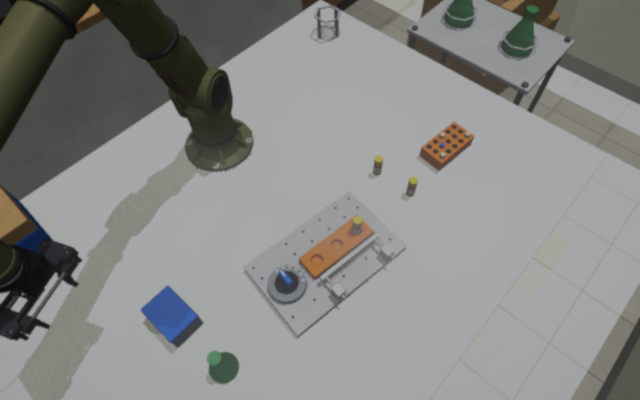

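View pics/top0.png

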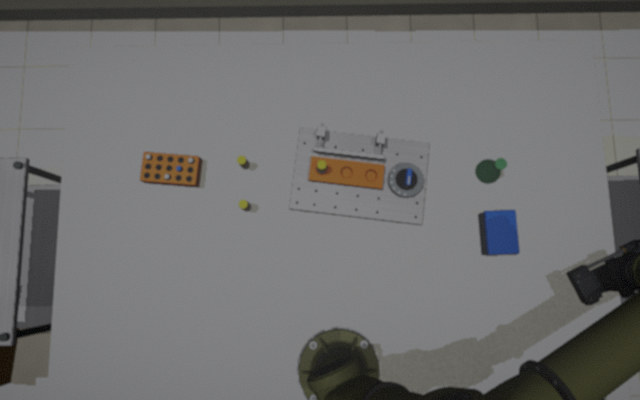

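The scene shows the platform with vials near scene (378,165) and (412,186), and top (243,161) and (244,205). Next I'll zoom in to get precise pixels.

```bash
cat > h.py <<'E'
import numpy as np, cv2
from cell import env, viewer, job
def cam(n):
    d=viewer.read_camera(n); f=d["img"].shape[0]/2/np.tan(np.radians(d["vfov"]/2))
    return d,np.array([[f,0,d["cx"]],[0,f,d["cy"]],[0,0,1]]),d["extrinsics"]
def ray(K,E,uv,z):
    R,t=E[:3,:3],E[:3,3]; c=-R.T@t; v=R.T@np.linalg.inv(K)@[uv[0],uv[1],1]
    return (c+v*(z-c[2])/v[2])
def proj(K,E,p):
    q=K@(E[:3,:3]@np.asarray(p,float)+E[:3,3]); return q[:2]/q[2]
def crop(d,x0,y0,x1,y1,s,name):
    im=cv2.cvtColor(d["img"],cv2.COLOR_RGB2BGR)[y0:y1,x0:x1]
    im=cv2.resize(im,None,fx=s,fy=s,interpolation=cv2.INTER_CUBIC)
    cv2.imwrite("pics/"+name,im)
E
python3 - <<'E'
from h import *
d,K,E=cam("top"); crop(d,280,115,440,235,5,"topz.png")
print(proj(K,E,[0,0,0])); print(K[0,0])
for uv in [(298,127),(430,142),(423,224),(290,209)]: print(ray(K,E,uv,.025))
for uv in [(243,161),(244,205)]: print(ray(K,E,uv,.07))
d,K,E=cam("scene"); crop(d,240,140,440,340,3,"scez.png")
print(proj(K,E,[0,0,0]))
for uv in [(245,269),(349,193),(405,245),(298,331)]: print(ray(K,E,uv,.025))
for uv in [(378,159),(413,180)]: print(ray(K,E,uv,.07))
E
```

```text
[338.42962622 369.2055392 ]
471.8531665943521
[0.68439235 0.10420829 0.025     ]
[ 0.63336053 -0.2787768   0.025     ]
[ 0.39492754 -0.24697127  0.025     ]
[0.44378244 0.12901561 0.025     ]
[0.57492251 0.2561318  0.07      ]
[0.45117241 0.25232451 0.07      ]
[219.12163631 143.60570198]
[ 0.4059447  -0.24449633  0.025     ]
[0.45510563 0.12542738 0.025     ]
[0.68174641 0.0990544  0.025     ]
[ 0.62739321 -0.26714216  0.025     ]
[0.45867517 0.2520151  0.07      ]
[0.58198251 0.25986849 0.07      ]
```

View pics/topz.png

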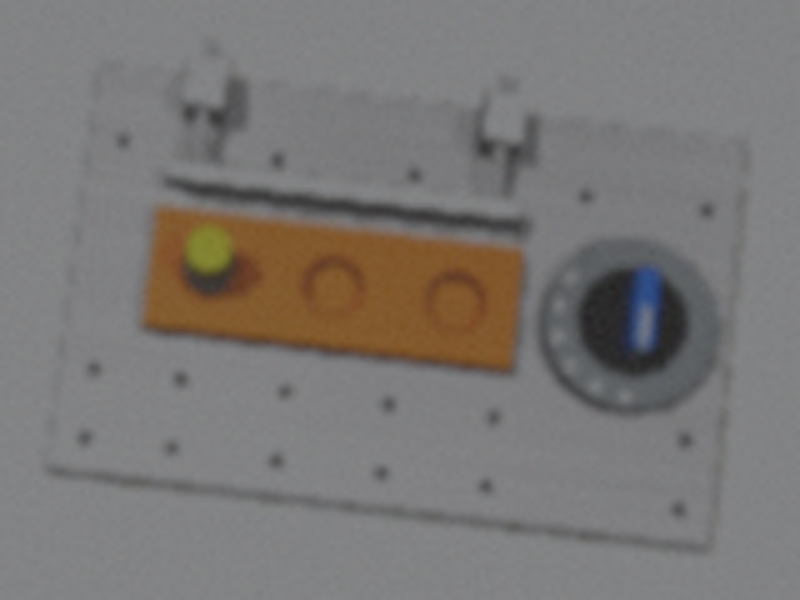

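View pics/scez.png

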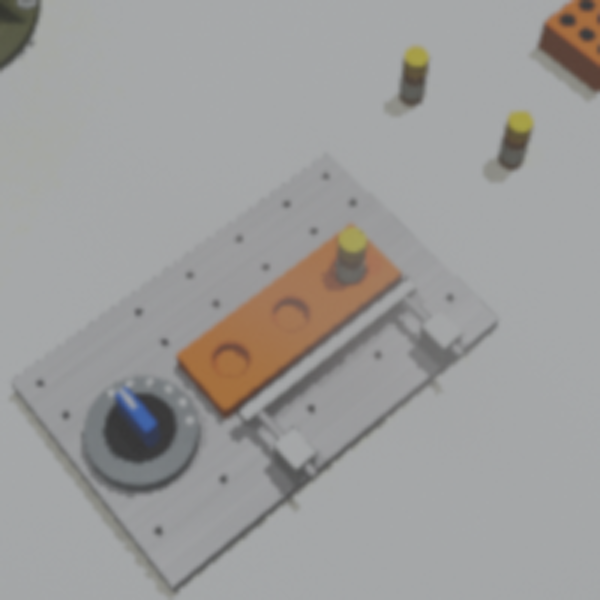

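```bash
cat > fit.py <<'E'
from h import *
from scipy.optimize import least_squares
def projd(K,E,k,P):
    P=np.atleast_2d(np.asarray(P,float)); q=P@E[:3,:3].T+E[:3,3]
    dist=np.array([k[0],k[1] if len(k)>1 else 0,0,0,0],float)
    return cv2.projectPoints(q.reshape(-1,1,3),np.zeros(3),np.zeros(3),K,dist)[0].reshape(-1,2)
def plat(p,L):
    c,s=np.cos(p[2]),np.sin(p[2]); L=np.asarray(L,float)
    return np.c_[p[0]+c*L[:,0]-s*L[:,1],p[1]+s*L[:,0]+c*L[:,1],L[:,2]]
L=np.array([[.12,.19,.025],[.12,-.19,.025],[-.12,-.19,.025],[-.12,.19,.025],
 [.035,.145,.047],[.035,-.065,.047],[-.035,-.065,.047],[-.035,.145,.047],[0,-.03,.047],[0,.04,.047]])
def toimg(pts,x0,y0,s): return (np.array(pts,float)+.5)/s-.5+[x0,y0]
top=toimg([(98,62),(748,138),(709,547),(46,468),(160,207),(524,250),(515,368),(144,325),(457,299),(334,283)],280,115,5)
# scene: +x,+y corner = right (498,321); +x,-y bottom (172,590); -x,-y left (14,382); -x,+y top(324,155)
sc=toimg([(498,320),(173,590),(14,382),(325,155),(402,275),(227,415),(178,358),(350,224),(231,359),(290,313)],240,140,3)
dt,Kt,Et=cam("top"); ds,Ks,Es=cam("scene")
if __name__=="__main__":
    def res(x):
        P=plat(x[:3],L)
        return np.r_[(projd(Kt,Et,x[3:4],P)-top).ravel(),(projd(Ks,Es,x[4:5],P)-sc).ravel()]
    r=least_squares(res,[.54,-.07,-.12,0,0],loss="soft_l1")
    print(r.x); print(res(r.x).reshape(-1,2).round(2).tolist())
    for kk in (0,1):
        rr=least_squares(lambda x:(res(np.r_[x[:3],x[3],x[3]])[kk*20:kk*20+20]),[.54,-.07,-.12,0]); print(rr.x, rr.cost)
E
python3 fit.py
```

```text
[ 0.54086752 -0.07295979 -0.13379256 -0.1068554   0.00551643]
[[0.53, -0.08], [-0.47, -0.17], [0.47, -0.71], [0.39, -0.42], [-0.28, -1.03], [0.26, -1.08], [-0.33, -0.59], [-0.08, -0.63], [0.21, -0.33], [0.25, -0.01], [0.41, -0.65], [-0.18, -0.25], [-1.9, 0.05], [0.31, -1.04], [-0.15, -0.82], [-0.91, -1.05], [-1.13, -0.91], [0.16, -0.52], [-0.32, 0.13], [0.01, 0.06]]
[ 0.53928462 -0.07241567 -0.13514103 -0.0482315 ] 1.0463277076965825
[ 0.54299068 -0.07393842 -0.13236229 -0.08165535] 2.8531730014938677
```

```bash
cat > joint.py <<'E'
from fit import *
from scipy.spatial.transform import Rotation as Ro
def pert(E,d):
    M=np.eye(4); M[:3,:3]=Ro.from_rotvec(d[3:]).as_matrix()@E[:3,:3]; M[:3,3]=E[:3,3]+d[:3]; return M
lines=[(.12,.19,.12,-.19,.025),(.12,-.19,-.12,-.19,.025),(-.12,-.19,-.12,.19,.025),(-.12,.19,.12,.19,.025),
(.035,.145,.035,-.065,.047),(.035,-.065,-.035,-.065,.047),(-.035,-.065,-.035,.145,.047),(-.035,.145,.035,.145,.047)]
SP=[np.array([[a+(c-a)*t,b+(d-b)*t,z] for t in np.linspace(.06,.94,25)]) for a,b,c,d,z in lines]
imgs=[cv2.GaussianBlur(d["img"].astype(np.float32)@np.array([.2,.3,-.5] ,np.float32),(0,0),.8) for d in (dt,ds)]
imgs2=[cv2.GaussianBlur(d["img"].astype(np.float32).mean(2),(0,0),.8) for d in (dt,ds)]
def res(x,pts):
    out=[]
    for ci,(K,E) in enumerate(((Kt,Et),(Ks,Es))):
        M=pert(E,x[5+6*ci:11+6*ci]); k=x[3+ci:4+ci]
        out.append(.3*(projd(K,M,k,plat(x[:3],L[8:]))-(top,sc)[ci][8:]).ravel())
        for li,q,n in pts[ci]:
            P=projd(K,M,k,plat(x[:3],SP[li]))
            m=~np.isnan(q)
            out.append((.35*(np.sum(P*n,1)-q))[m])
    out.append(x[5:8]/.0015);out.append(x[11:14]/.0015);out.append(x[8:11]/.0015);out.append(x[14:17]/.0015)
    return np.concatenate(out)
def find(x):
    pts=[]
    for ci,(K,E) in enumerate(((Kt,Et),(Ks,Es))):
        M=pert(E,x[5+6*ci:11+6*ci]); k=x[3+ci:4+ci]; l=[]
        for li,s in enumerate(SP):
            if li==0: pass
            P=projd(K,M,k,plat(x[:3],s)); t=P[-1]-P[0]; n=np.array([-t[1],t[0]])/np.hypot(*t)
            im=(imgs2 if li<4 else imgs)[ci]; o=np.arange(-3,3.01,.2)
            X=(P[:,None]+o[None,:,None]*n).astype(np.float32)
            v=cv2.remap(im,X[...,0],X[...,1],cv2.INTER_CUBIC)
            g=np.abs(np.gradient(v,.2,axis=1)); j=g.argmax(1)
            q=(P@n)+o[j]; pk=g.max(1)
            q[(j<2)|(j>len(o)-3)|(pk<np.median(pk)*.5)]=np.nan
            l.append((li,q,n))
        pts.append(l)
    return pts
if __name__=="__main__":
    x=np.r_[.5409,-.073,-.1338,-.05,-.05,np.zeros(12)]
    for i in range(6):
        pts=find(x); r=least_squares(res,x,args=(pts,),loss="soft_l1"); x=r.x
        print(x[:5].round(4),r.cost)
    print(x[5:].round(4))
    for ci,(K,E) in enumerate(((Kt,Et),(Ks,Es))):
        M=pert(E,x[5+6*ci:11+6*ci])
        for li,q,n in pts[ci]:
            e=np.sum(projd(K,M,x[3+ci:4+ci],plat(x[:3],SP[li]))*n,1)-q
            print(ci,li,np.nanmedian(e).round(2),np.nanstd(e).round(2),(~np.isnan(q)).sum())
        im=cv2.cvtColor((dt,ds)[ci]["img"],cv2.COLOR_RGB2BGR); o=[(280,115,440,235,5),(240,140,440,340,3)][ci]
        im=cv2.resize(im[o[1]:o[3],o[0]:o[2]],None,fx=o[4],fy=o[4],interpolation=cv2.INTER_CUBIC)
        a=np.linspace(0,6.283,60)
        for s in SP+[np.c_[.018*np.cos(a),c+.018*np.sin(a),0*a+.047] for c in(-.03,.04)]+[np.c_[.05*np.cos(a),-.13+.05*np.sin(a),0*a+.045]]+[np.c_[.013*np.cos(a),.11+.013*np.sin(a),0*a+.103]]:
            P=(projd(K,M,x[3+ci:4+ci],plat(x[:3],s))-[o[0],o[1]]+.5)*o[4]-.5
            for p in P: cv2.circle(im,tuple(int(v) for v in p.round()),1,(0,255,0),-1)
        cv2.imwrite(f"pics/fit{ci}.png",im)
    np.save("x.npy",x)
E
python3 joint.py
```

```text
[ 0.5401 -0.0712 -0.1363  0.2433  0.0848] 15.110933070316758
[ 0.5403 -0.0712 -0.1386  0.2565  0.0759] 14.465453206246046
[ 0.5401 -0.0711 -0.1376  0.2659  0.0811] 15.185451989003143
[ 0.5402 -0.0715 -0.1384  0.2368  0.0697] 14.770954202475691
[ 0.5401 -0.0712 -0.1379  0.2756  0.0825] 14.750418925631564
[ 0.54   -0.0711 -0.1383  0.272   0.0736] 14.664218798621032
[-0.0003  0.0021  0.     -0.     -0.0001  0.      0.0008  0.0016 -0.0002
  0.0003 -0.0002  0.0001]
0 0 0.09 0.51 23
0 1 0.04 0.76 25
0 2 1.14 1.11 25
0 3 0.78 0.92 25
0 4 -0.34 0.29 25
0 5 -0.19 0.24 25
0 6 -0.25 0.28 25
0 7 -0.61 0.29 25
1 0 1.44 0.5 25
1 1 -1.12 0.7 20
1 2 0.41 0.39 25
1 3 -0.01 0.34 25
1 4 -0.19 0.32 25
1 5 0.43 0.35 25
1 6 0.4 0.33 25
1 7 -0.21 0.36 25
```

View pics/fit0.png

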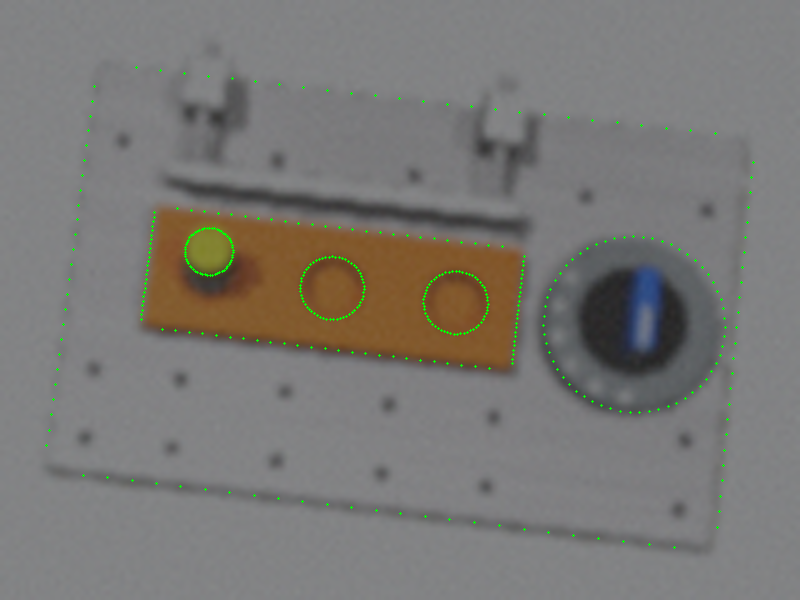

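View pics/fit1.png

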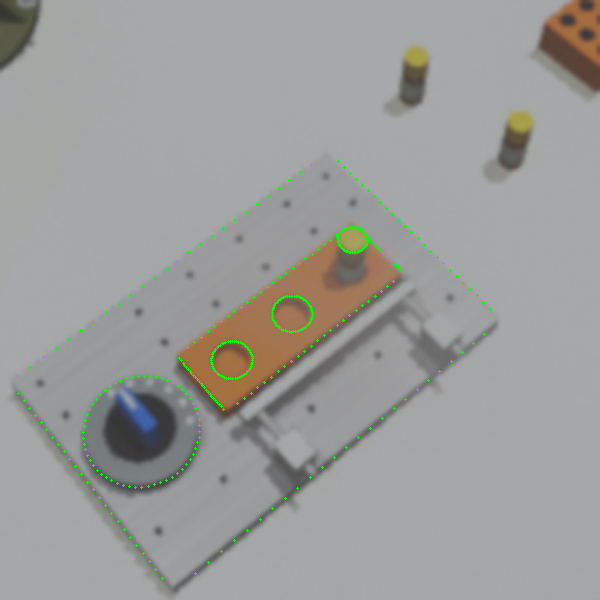

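```bash
cat > joint2.py <<'E'
from joint import *
L2=np.vstack([L,[[0,-.13,.045],[0,.11,.103]]])
T=np.vstack([top,toimg([(630,323),(209,249)],280,115,5)]); S=np.vstack([sc,toimg([(141,431),(351.5,239)],240,140,3)])
def model(x,ci): 
    K,E=((Kt,Et),(Ks,Es))[ci]; return K,pert(E,x[5+6*ci:11+6*ci]),x[3+ci:4+ci]
def res2(x):
    P=plat(x[:3],L2); o=[]
    for ci,m in ((0,T),(1,S)):
        K,M,k=model(x,ci); o.append((projd(K,M,k,P)-m).ravel()/.5)
    return np.concatenate(o+[x[3:5]/.1,x[5:8]/.0015,x[11:14]/.0015,x[8:11]/.0015,x[14:17]/.0015])
def locate(x,ci,uv,z):
    K,M,k=model(x,ci)
    u=cv2.undistortPoints(np.array([[uv]],float),K,np.array([k[0],0,0,0,0.]),P=K)[0,0]
    return ray(K,M,u,z)
if __name__=="__main__":
    r=least_squares(res2,np.r_[.54,-.072,-.136,np.zeros(14)],loss="soft_l1"); x=r.x
    print(x[:5].round(4)); print(x[5:].round(4)); print((res2(x)[:48]*.5).reshape(-1,2).round(2).tolist())
    np.save("x2.npy",x)
    crop(dt,225,145,265,225,7,"v_t.png"); crop(ds,360,145,430,205,8,"v_s.png")
    for s in ([0,-.03,.033],[0,.04,.033],[0,.11,.033],[0,-.13,.076]): print(plat(x[:3],[s]).round(4))
E
python3 joint2.py
```

```text
[ 0.5405 -0.0724 -0.1346 -0.0265 -0.0228]
[-0.0003  0.0011  0.0002 -0.0001 -0.      0.0001  0.0004  0.002   0.0005
  0.0003 -0.0005  0.0001]
[[0.25, 0.24], [-0.18, 0.12], [0.5, -0.03], [0.06, 0.05], [-0.56, -0.58], [0.09, -0.59], [-0.56, -0.06], [-0.38, -0.15], [-0.03, 0.18], [-0.03, 0.5], [0.4, -0.35], [0.42, 0.1], [0.47, -0.14], [0.15, -0.21], [-1.44, 0.36], [0.55, -0.53], [0.03, -0.29], [-0.65, -0.63], [-0.85, -0.47], [0.39, 0.01], [-0.07, 0.59], [0.24, 0.56], [0.07, -0.11], [-0.2, 0.51]]
[[ 0.5364 -0.1021  0.033 ]]
[[ 0.5458 -0.0327  0.033 ]]
[[0.5552 0.0367 0.033 ]]
[[ 0.523  -0.2012  0.076 ]]
```

View pics/v_t.png

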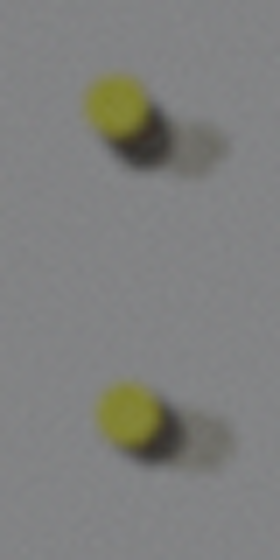

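View pics/v_s.png

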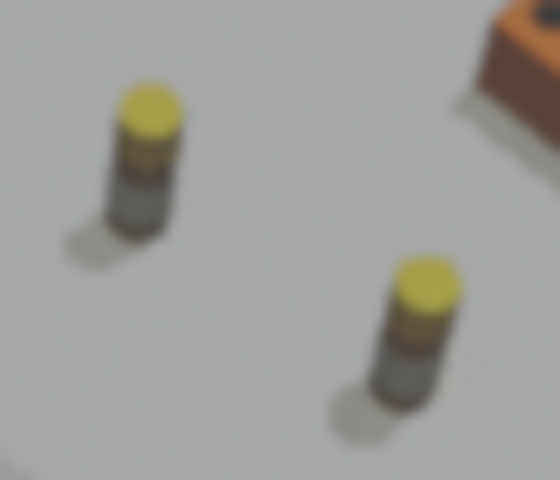

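```bash
python3 - <<'E'
from joint2 import *
x=np.load("x2.npy")
t=toimg([(119,106),(129,415)],225,145,7); s=toimg([(428,284),(151,110)],360,145,8)
for i in range(2): print(locate(x,0,t[i],.07).round(4),locate(x,1,s[i],.07).round(4))
# bystanders
print(locate(x,0,(517,210),.066),locate(x,0,(479,212),.066),locate(x,0,(488,172),.02),locate(x,0,(142,153),.057),locate(x,0,(202,155),.057),locate(x,0,(200,187),.057))
E
```

```text
[0.5798 0.2602 0.07  ] [0.5806 0.2619 0.07  ]
[0.4554 0.2551 0.07  ] [0.456  0.2568 0.07  ]
[ 0.42662956 -0.50205317  0.066     ] [ 0.42282065 -0.39561863  0.066     ] [ 0.54430305 -0.44519003  0.02      ] [0.60715099 0.54509976 0.057     ] [0.59840691 0.37447366 0.057     ] [0.50671481 0.37802041 0.057     ]
```

```bash
cat > plan.py <<'E'
from h import *
import sys,json
def plan(tgt,yaw,n,f):
    o=env.get_obs(); p=np.array(o["tool_pos"]); y=o["tool_rot"][2]; print("t",round(o["time_s"],2),"from",p.round(4),np.round(o["tool_rot"],2),"w",round(o["grip_width"],4),"F",np.round(o["force"],1))
    dy=(yaw-y+180)%360-180; step=np.array(tgt)-p; w=round(-np.radians(dy)/n,4)
    rows=[];c=p.copy();yy=y
    for i in range(n):
        d=p+step*(i+1)/n-c; a=np.radians(yy)
        X=np.array([np.cos(a),np.sin(a),0]);Y=np.array([np.sin(a),-np.cos(a),0])
        r=[round(100*d@X,2),round(100*d@Y,2),round(-100*d[2],2)]
        c=c+(r[0]*X+r[1]*Y)/100+[0,0,-r[2]/100]; yy-=np.degrees(w)
        rows.append([f]+r+[0,0,w])
    for i in range(0,n,5): print(json.dumps(rows[i:i+5]))
if __name__=="__main__":
    a=[float(v) for v in sys.argv[1:]]; plan(a[:3],a[3],int(a[4]),a[5])
E
python3 plan.py .58 .261 .20 82.3 25 8.7
```

```text
t 0.6 from [ 0.2601 -0.5957  0.2476] [179.99   0.    23.6 ] w 0.0872 F [ 0.7 -0.2  0.3]
[[8.7, 2.54, -2.63, 0.19, 0, 0, -0.041], [8.7, 2.65, -2.52, 0.19, 0, 0, -0.041], [8.7, 2.75, -2.41, 0.19, 0, 0, -0.041], [8.7, 2.85, -2.3, 0.19, 0, 0, -0.041], [8.7, 2.94, -2.17, 0.19, 0, 0, -0.041]]
[[8.7, 3.03, -2.06, 0.19, 0, 0, -0.041], [8.7, 3.1, -1.93, 0.19, 0, 0, -0.041], [8.7, 3.19, -1.8, 0.19, 0, 0, -0.041], [8.7, 3.25, -1.67, 0.19, 0, 0, -0.041], [8.7, 3.32, -1.53, 0.19, 0, 0, -0.041]]
[[8.7, 3.39, -1.4, 0.2, 0, 0, -0.041], [8.7, 3.43, -1.25, 0.19, 0, 0, -0.041], [8.7, 3.49, -1.12, 0.19, 0, 0, -0.041], [8.7, 3.52, -0.97, 0.19, 0, 0, -0.041], [8.7, 3.57, -0.82, 0.19, 0, 0, -0.041]]
[[8.7, 3.59, -0.68, 0.19, 0, 0, -0.041], [8.7, 3.62, -0.53, 0.19, 0, 0, -0.041], [8.7, 3.64, -0.39, 0.19, 0, 0, -0.041], [8.7, 3.65, -0.23, 0.19, 0, 0, -0.041], [8.7, 3.65, -0.08, 0.19, 0, 0, -0.041]]
[[8.7, 3.66, 0.07, 0.19, 0, 0, -0.041], [8.7, 3.65, 0.21, 0.19, 0, 0, -0.041], [8.7, 3.64, 0.37, 0.19, 0, 0, -0.041], [8.7, 3.62, 0.51, 0.19, 0, 0, -0.041], [8.7, 3.6, 0.67, 0.19, 0, 0, -0.041]]
```

Emit:
move_arm(steps=[[8.7,2.5,-2.6,0.2,0,0,-0.041],[8.7,2.6,-2.5,0.2,0,0,-0.041],[8.7,2.7,-2.4,0.2,0,0,-0.041],[8.7,2.8,-2.3,0.2,0,0,-0.041],[8.7,2.9,-2.2,0.2,0,0,-0.041]])

```text
time_s: 1.02
tool_pos: [0.3226, -0.4242, 0.2376]
tool_rot: [180.0, 0.0, 35.4]
force: [1.3, -0.1, 0.2]
grip_width: 0.0867
```

Emit:
move_arm(steps=[[8.7,3.0,-2.1,0.2,0,0,-0.041],[8.7,3.1,-1.9,0.2,0,0,-0.041],[8.7,3.2,-1.8,0.2,0,0,-0.041],[8.7,3.25,-1.7,0.2,0,0,-0.041],[8.7,3.3,-1.5,0.2,0,0,-0.041]])

```text
time_s: 1.43
tool_pos: [0.3861, -0.2528, 0.2278]
tool_rot: [179.9, 0.0, 47.2]
force: [1.4, 0.3, -0.1]
grip_width: 0.0868
```

Emit:
move_arm(steps=[[8.7,3.4,-1.4,0.2,0,0,-0.041],[8.7,3.4,-1.25,0.2,0,0,-0.041],[8.7,3.5,-1.1,0.2,0,0,-0.041],[8.7,3.5,-1.0,0.2,0,0,-0.041],[8.7,3.6,-0.8,0.2,0,0,-0.041]])

```text
time_s: 1.85
tool_pos: [0.4502, -0.0816, 0.2179]
tool_rot: [179.9, 0.0, 58.9]
force: [1.0, -1.4, 0.5]
grip_width: 0.0869
```

Emit:
move_arm(steps=[[8.7,3.6,-0.7,0.2,0,0,-0.041],[8.7,3.6,-0.5,0.2,0,0,-0.041],[8.7,3.65,-0.4,0.2,0,0,-0.041],[8.7,3.65,-0.2,0.2,0,0,-0.041],[8.7,3.65,-0.1,0.2,0,0,-0.041]])

```text
time_s: 2.27
tool_pos: [0.5145, 0.0896, 0.2079]
tool_rot: [179.9, 0.0, 70.7]
force: [0.1, -0.8, -0.6]
grip_width: 0.087
```

Emit:
move_arm(steps=[[8.7,3.65,0.1,0.2,0,0,-0.041],[8.7,3.65,0.2,0.2,0,0,-0.041],[8.7,3.6,0.4,0.2,0,0,-0.041],[8.7,3.6,0.5,0.2,0,0,-0.041],[8.7,3.6,0.7,0.2,0,0,-0.041]])

```text
time_s: 2.68
tool_pos: [0.5791, 0.2598, 0.1974]
tool_rot: [180.0, 0.0, 82.4]
force: [-0.3, 0.1, -0.1]
grip_width: 0.0873
```

```bash
python3 plan.py .58 .261 .05 82.3 5 8.7
```

```text
t 2.68 from [0.5791 0.2598 0.1974] [1.7998e+02 2.0000e-02 8.2380e+01] w 0.0873 F [-0.3  0.1 -0.1]
[[8.7, 0.03, 0.01, 2.95, 0, 0, 0.0003], [8.7, 0.02, 0.02, 2.95, 0, 0, 0.0003], [8.7, 0.03, 0.01, 2.94, 0, 0, 0.0003], [8.7, 0.02, 0.02, 2.95, 0, 0, 0.0003], [8.7, 0.03, 0.01, 2.95, 0, 0, 0.0003]]
```

Emit:
move_arm(steps=[[8.7,0.02,0.02,3.0,0,0,0],[8.7,0.02,0.01,3.0,0,0,0],[8.7,0.03,0.01,3.0,0,0,0],[8.7,0.02,0.02,3.0,0,0,0],[8.7,0.03,0.01,2.7,0,0,0]])

```text
time_s: 3.1
tool_pos: [0.579, 0.2593, 0.0486]
tool_rot: [-180.0, 0.0, 82.3]
force: [0.3, 0.2, 0.1]
grip_width: 0.0868
```

```bash
python3 - <<'E'
from h import *
print(env.get_obs()["tool_pos"])
d,K,E=cam("scene"); crop(d,330,100,470,220,5,"g1.png")
d,K,E=cam("top"); crop(d,200,115,290,235,5,"g1t.png")
E
```

```text
[0.57901189 0.25926925 0.04863051]
```

View pics/g1.png

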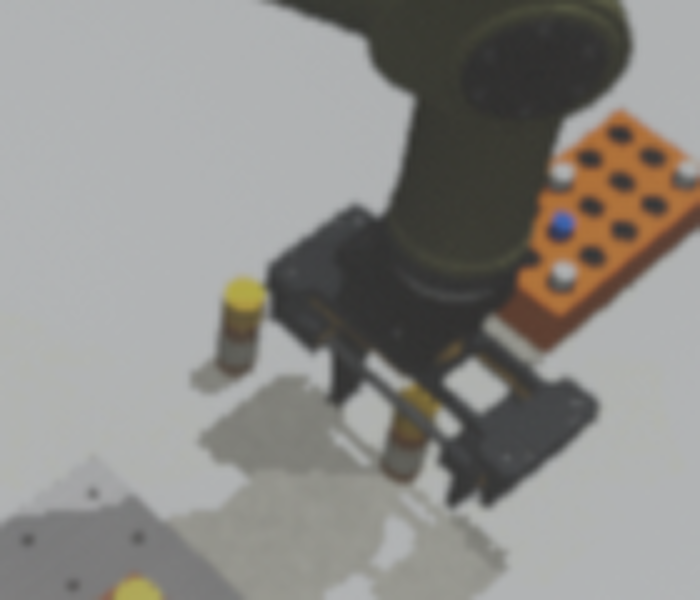

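The vial stands between the fingers, so I'm closing.

Emit:
move_arm(steps=[[2.0,0.1,0,0,0,0,0],[2.0,0,0,0,0,0,0],[2.0,0,0,0,0,0,0],[2.0,0,0,0,0,0,0],[2.0,0,0,0,0,0,0]], force=15)

```text
time_s: 3.62
tool_pos: [0.5803, 0.2609, 0.0521]
tool_rot: [179.9, -0.0, 82.3]
force: [-0.5, 0.7, -0.6]
grip_width: 0.0613
```

Emit:
move_arm(steps=[[2.0,0,0,0,0,0,0],[2.0,0,0,0,0,0,0],[2.0,0,0,0,0,0,0],[2.0,0,0,0,0,0,0],[2.0,0,0,0,0,0,0]])

```text
time_s: 4.03
tool_pos: [0.5794, 0.2606, 0.0505]
tool_rot: [-180.0, 0.0, 82.3]
force: [1.1, -0.3, 0.2]
grip_width: 0.0283
```

Emit:
move_arm(steps=[[2.0,0,0,0,0,0,0],[2.0,0,0,0,0,0,0],[2.0,0,0,-0.5,0,0,0],[2.0,0,0,-2,0,0,0],[2.0,0,0,-3,0,0,0]])

```text
time_s: 4.45
tool_pos: [0.5773, 0.2594, 0.1032]
tool_rot: [-179.7, 0.2, 82.3]
force: [0.7, -0.8, -0.3]
grip_width: 0.0254
```

```bash
python3 plan.py .5458 -.0327 .15 82.3 10 2.0
```

```text
t 4.45 from [0.5773 0.2594 0.1032] [-1.7967e+02  1.7000e-01  8.2340e+01] w 0.0254 F [ 0.7 -0.8 -0.3]
[[2.0, -2.94, 0.08, -0.47, 0, 0, 0.0001], [2.0, -2.93, 0.08, -0.47, 0, 0, 0.0001], [2.0, -2.94, 0.07, -0.46, 0, 0, 0.0001], [2.0, -2.94, 0.08, -0.47, 0, 0, 0.0001], [2.0, -2.93, 0.08, -0.47, 0, 0, 0.0001]]
[[2.0, -2.94, 0.08, -0.47, 0, 0, 0.0001], [2.0, -2.94, 0.08, -0.46, 0, 0, 0.0001], [2.0, -2.93, 0.08, -0.47, 0, 0, 0.0001], [2.0, -2.94, 0.08, -0.47, 0, 0, 0.0001], [2.0, -2.93, 0.08, -0.47, 0, 0, 0.0001]]
```

Emit:
move_arm(steps=[[2.0,-1,0,-3,0,0,0],[2.0,-2.9,0.1,-3,0,0,0],[2.0,-2.9,0.1,-2.2,0,0,0],[2.0,-2.9,0.1,0,0,0,0],[2.0,-2.9,0.1,0,0,0,0]])

```text
time_s: 4.87
tool_pos: [0.5672, 0.1348, 0.1898]
tool_rot: [179.8, -0.0, 82.4]
force: [0.3, -0.9, -0.4]
grip_width: 0.0257
```

Emit:
move_arm(steps=[[2.0,-2.9,0,0,0,0,0],[2.0,-2.9,0.1,0,0,0,0],[2.0,-2.9,0.1,0,0,0,0],[2.0,-2.9,0.1,0,0,0,0],[2.0,-2.9,0.1,0,0,0,0]])

```text
time_s: 5.28
tool_pos: [0.5506, -0.0102, 0.1878]
tool_rot: [180.0, 0.0, 82.3]
force: [0.2, 0.8, -0.9]
grip_width: 0.0256
```

```bash
python3 plan.py .5458 -.0327 .185 82.3 5 2.0
```

```text
t 5.28 from [ 0.5506 -0.0102  0.1878] [1.7999e+02 2.0000e-02 8.2340e+01] w 0.0256 F [ 0.2  0.8 -0.9]
[[2.0, -0.46, -0.04, 0.06, 0, 0, 0.0002], [2.0, -0.46, -0.03, 0.05, 0, 0, 0.0002], [2.0, -0.46, -0.04, 0.06, 0, 0, 0.0002], [2.0, -0.46, -0.03, 0.06, 0, 0, 0.0002], [2.0, -0.46, -0.04, 0.05, 0, 0, 0.0002]]
```

Emit:
move_arm(steps=[[2.0,-0.9,-0.1,1,0,0,0],[2.0,-0.9,-0.1,2.0,0,0,0],[2.0,-0.5,0,2.5,0,0,0],[2.0,0,0,2.0,0,0,0],[2.0,0,0,0.4,0,0,0]])

```text
time_s: 5.7
tool_pos: [0.5433, -0.0314, 0.105]
tool_rot: [-179.6, -0.0, 82.3]
force: [-0.5, -0.5, -1.2]
grip_width: 0.0261
```

```bash
cat > chk.py <<'E'
from joint2 import *
import sys
x=np.load("x2.npy")
n=sys.argv[1]
p=[]
for i in range(4): cam("scene"); p.append(env.get_obs()["tool_pos"])
print(np.array(p).round(4).tolist(),np.mean(p,0).round(4),env.get_obs()["grip_width"],env.get_obs()["tool_rot"],env.get_obs()["time_s"])
dt,_,_=cam("top");ds,_,_=cam("scene")
for ci,d,o in ((0,dt,(280,115,440,235,5)),(1,ds,(260,180,400,320,4.3))):
    K,M,k=model(x,ci)
    im=cv2.cvtColor(d["img"],cv2.COLOR_RGB2BGR)
    im=cv2.resize(im[o[1]:o[3],o[0]:o[2]],None,fx=o[4],fy=o[4],interpolation=cv2.INTER_CUBIC)
    a=np.linspace(0,6.283,60)
    for c in (-.03,.04):
      P=(projd(K,M,k,plat(x[:3],np.c_[.018*np.cos(a),c+.018*np.sin(a),0*a+.047]))-[o[0],o[1]]+.5)*o[4]-.5
      for q in P: cv2.circle(im,tuple(int(v) for v in q.round()),1,(0,255,0),-1)
    cv2.imwrite(f"pics/{n}_{ci}.png",im)
E
python3 chk.py p1
```

```text
[[0.5463, -0.0306, 0.1089], [0.5469, -0.0306, 0.1097], [0.5472, -0.0308, 0.11], [0.5472, -0.0309, 0.11]] [ 0.5469 -0.0307  0.1096] 0.0257222820504868 [ 1.79853488e+02 -9.57995465e-04  8.23722123e+01] 6.0
```

View pics/p1_1.png

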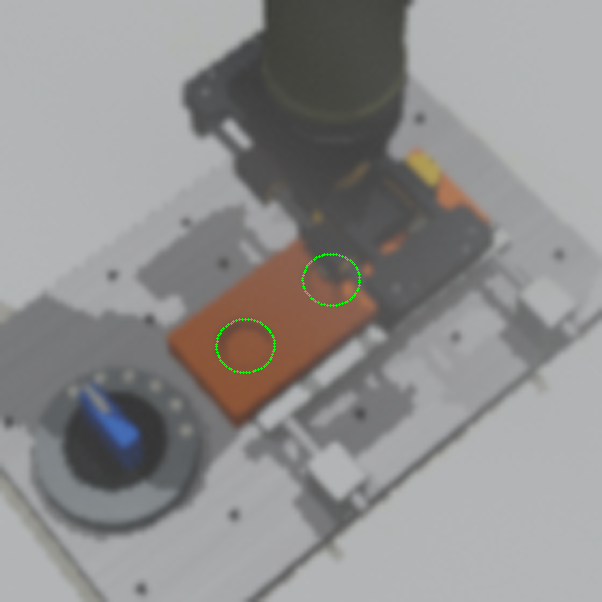

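View pics/p1_0.png

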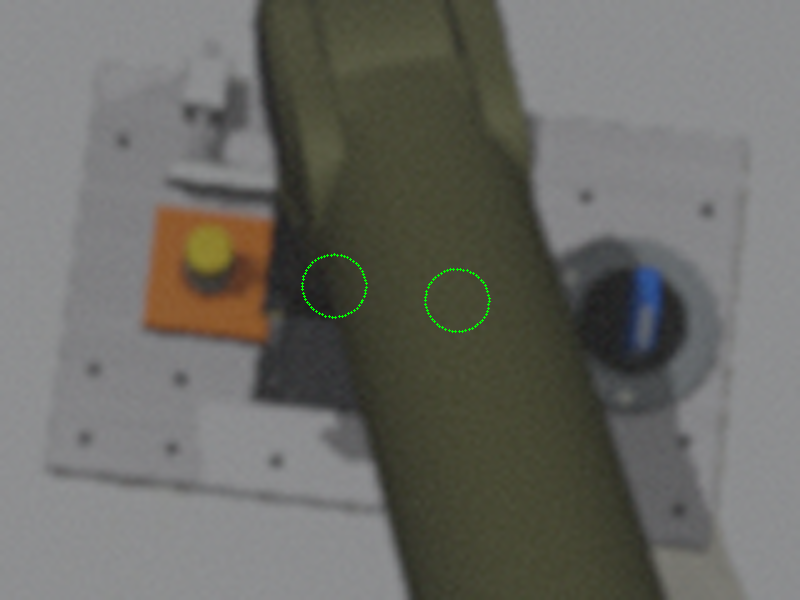

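Emit:
move_arm(steps=[[2.0,-0.2,-0.11,0,0,0,0],[2.0,0,0,0.5,0,0,0],[2.0,0,0,0.4,0,0,0],[2.0,0,0,0.4,0,0,0],[2.0,0,0,0,0,0,0]])

```text
time_s: 6.52
tool_pos: [0.5439, -0.0334, 0.0943]
tool_rot: [-179.9, -0.0, 82.3]
force: [-0.4, 0.5, -0.7]
grip_width: 0.0254
```

Emit:
move_arm(steps=[[2.0,0,0,0.4,0,0,0],[2.0,0,0,0.4,0,0,0],[2.0,0,0,0.2,0,0,0],[2.0,0,0,0,0,0,0],[2.0,0,0,0,0,0,0]])

```text
time_s: 6.93
tool_pos: [0.5446, -0.0333, 0.0853]
tool_rot: [-180.0, -0.0, 82.3]
force: [-0.7, 0.5, -0.4]
grip_width: 0.0255
```

Emit:
move_arm(steps=[[2.0,0,0,0.1,0,0,0],[2.0,0,0,0.1,0,0,0],[2.0,0,0,0,0,0,0],[2.0,0,0,0,0,0,0]])

```text
time_s: 7.27
tool_pos: [0.5447, -0.0334, 0.0835]
tool_rot: [180.0, 0.0, 82.3]
force: [-0.1, 0.2, -0.5]
grip_width: 0.0257
```

```bash
python3 - <<'E'
from h import *
for i in range(4):
    cam("top"); o=env.get_obs(); print(o["tool_pos"].round(4),o["force"].round(1))
E
```

```text
[ 0.5447 -0.0334  0.0835] [-0.4  0.9 -0.2]
[ 0.5447 -0.0333  0.0835] [ 0.3  0.  -0.4]
[ 0.5447 -0.0334  0.0836] [ 0.  -0.7 -0.6]
[ 0.5447 -0.0334  0.0835] [ 0.3 -0.1  0.6]
```

Emit:
move_arm(steps=[[2.0,0,0.1,0.1,0,0,0],[4.6,0,0,0,0,0,0],[4.6,0,0,0,0,0,0],[4.6,0,0,0,0,0,0],[4.6,0,0,0,0,0,0]])

```text
time_s: 7.88
tool_pos: [0.5458, -0.0335, 0.0824]
tool_rot: [180.0, 0.0, 82.3]
force: [-0.5, -0.3, 0.3]
grip_width: 0.0424
```

Emit:
move_arm(steps=[[4.6,0,0,-0.5,0,0,0],[4.6,0,0,-2,0,0,0],[4.6,0,0,-3,0,0,0],[4.6,0,0,-3,0,0,0],[4.6,0,0,-3,0,0,0]])

```text
time_s: 8.3
tool_pos: [0.5454, -0.0333, 0.1989]
tool_rot: [-180.0, -0.0, 82.3]
force: [0.8, -0.0, 0.3]
grip_width: 0.0458
```

```bash
python3 plan.py .4557 .256 .185 82.3 10 8.7
```

```text
t 8.3 from [ 0.5454 -0.0333  0.1989] [-1.7998e+02 -1.0000e-02  8.2340e+01] w 0.0458 F [ 0.8 -0.   0.3]
[[8.7, 2.75, -1.27, 0.14, 0, 0, 0.0001], [8.7, 2.74, -1.28, 0.14, 0, 0, 0.0001], [8.7, 2.75, -1.27, 0.14, 0, 0, 0.0001], [8.7, 2.75, -1.28, 0.14, 0, 0, 0.0001], [8.7, 2.75, -1.28, 0.14, 0, 0, 0.0001]]
[[8.7, 2.74, -1.27, 0.13, 0, 0, 0.0001], [8.7, 2.75, -1.28, 0.14, 0, 0, 0.0001], [8.7, 2.75, -1.27, 0.14, 0, 0, 0.0001], [8.7, 2.74, -1.28, 0.14, 0, 0, 0.0001], [8.7, 2.75, -1.28, 0.14, 0, 0, 0.0001]]
```

Emit:
move_arm(steps=[[8.7,2.75,-1.3,0.1,0,0,0],[8.7,2.75,-1.3,0.1,0,0,0],[8.7,2.75,-1.3,0.1,0,0,0],[8.7,2.75,-1.25,0.2,0,0,0],[8.7,2.75,-1.25,0.1,0,0,0]])

```text
time_s: 8.72
tool_pos: [0.5001, 0.1126, 0.1918]
tool_rot: [180.0, 0.0, 82.3]
force: [-0.4, -0.1, -0.5]
grip_width: 0.0715
```

Emit:
move_arm(steps=[[8.7,2.75,-1.3,0.1,0,0,0],[8.7,2.75,-1.25,0.1,0,0,0],[8.7,2.75,-1.25,0.1,0,0,0],[8.7,2.7,-1.3,0.2,0,0,0],[8.7,2.75,-1.25,0.1,0,0,0]])

```text
time_s: 9.13
tool_pos: [0.4554, 0.2568, 0.1857]
tool_rot: [180.0, 0.0, 82.3]
force: [0.4, 0.8, -0.3]
grip_width: 0.0867
```

```bash
python3 chk.py p2;  python3 plan.py .4557 .256 .05 82.3 5 8.7
```

```text
[[0.4545, 0.2586, 0.1859], [0.4556, 0.2564, 0.1857], [0.4562, 0.2551, 0.1855], [0.4566, 0.2545, 0.1855]] [0.4557 0.2562 0.1857] 0.08710150359223304 [1.79981012e+02 4.69536168e-02 8.22440241e+01] 9.4333
t 9.53 from [0.4568 0.2541 0.1854] [1.7999e+02 4.0000e-02 8.2180e+01] w 0.0867 F [-0.4 -0.2  0.6]
[[8.7, 0.03, -0.03, 2.71, 0, 0, -0.0004], [8.7, 0.04, -0.02, 2.71, 0, 0, -0.0004], [8.7, 0.03, -0.03, 2.71, 0, 0, -0.0004], [8.7, 0.04, -0.02, 2.71, 0, 0, -0.0004], [8.7, 0.03, -0.03, 2.7, 0, 0, -0.0004]]
```

View pics/p2_1.png

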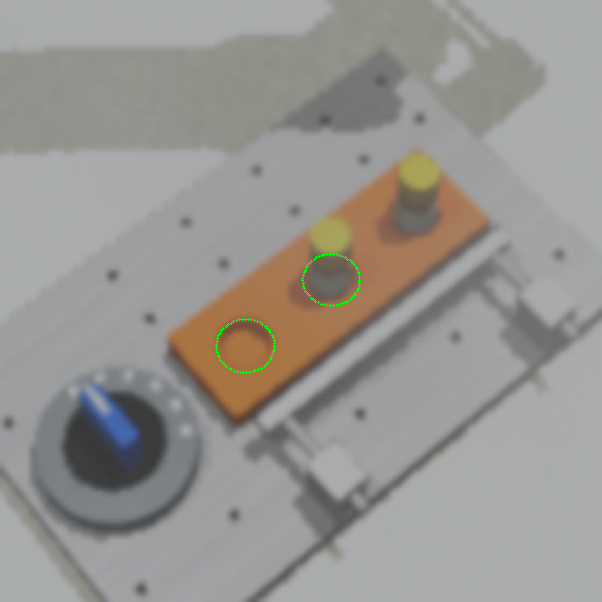

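View pics/p2_0.png

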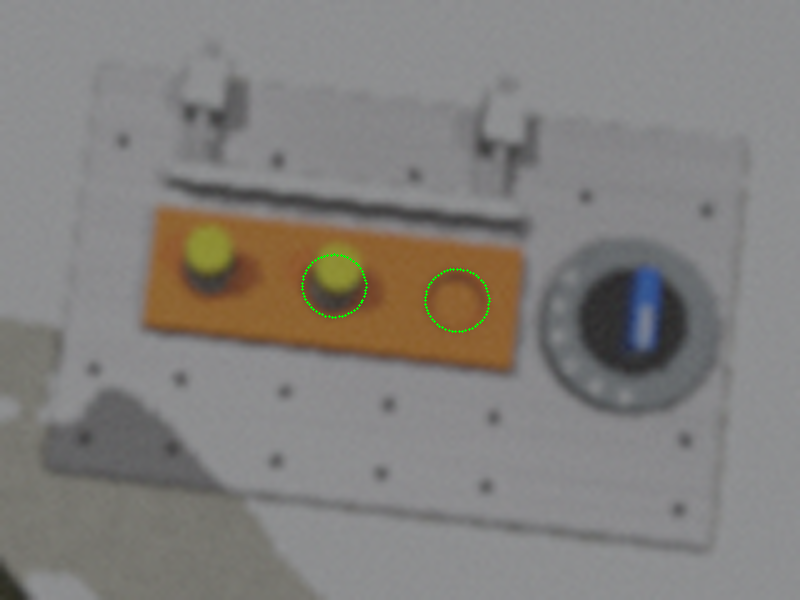

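The vial in place2 looks seated at the same height as vial_c, with caps at (330,236) and (419,171) in the scene crop. Now the second vial.

Emit:
move_arm(steps=[[8.7,0.2,-0.15,2.0,0,0,0],[8.7,0,0,3.0,0,0,0],[8.7,0,0,3.5,0,0,0],[8.7,0,0,3.5,0,0,0],[8.7,0,0,1.5,0,0,0]])

```text
time_s: 9.95
tool_pos: [0.4531, 0.2548, 0.0463]
tool_rot: [-179.7, 0.2, 82.2]
force: [-1.0, -0.5, 1.0]
grip_width: 0.0862
```

Emit:
move_arm(steps=[[8.7,0,0,0,0,0,0],[2.0,0,0,0,0,0,0],[2.0,0,0,0,0,0,0],[2.0,0,0,0,0,0,0],[2.0,0,0,0,0,0,0]])

```text
time_s: 10.37
tool_pos: [0.4561, 0.2581, 0.0521]
tool_rot: [179.8, -0.1, 82.3]
force: [0.2, 0.2, -0.5]
grip_width: 0.0682
```

Emit:
move_arm(steps=[[2.0,0,0,0,0,0,0],[2.0,0,0,0,0,0,0],[2.0,0,0,0,0,0,0],[2.0,0,0,0,0,0,0],[2.0,0,0,0,0,0,0]])

```text
time_s: 10.78
tool_pos: [0.4548, 0.2578, 0.0505]
tool_rot: [180.0, 0.0, 82.3]
force: [-0.4, -0.3, 0.4]
grip_width: 0.035
```

Emit:
move_arm(steps=[[2.0,0,0,0,0,0,0],[2.0,0,0,0,0,0,0],[2.0,0,0,0,0,0,0]])

```text
time_s: 11.03
tool_pos: [0.4549, 0.2578, 0.0505]
tool_rot: [180.0, -0.0, 82.3]
force: [0.1, 0.5, 0.9]
grip_width: 0.0258
```

Emit:
move_arm(steps=[[2.0,0,0,0,0,0,0],[2.0,0,0,-1.5,0,0,0],[2.0,0,0,-3,0,0,0],[2.0,0,0,-4,0,0,0],[2.0,0,0,-4,0,0,0]])

```text
time_s: 11.45
tool_pos: [0.4536, 0.2575, 0.1759]
tool_rot: [-179.8, 0.0, 82.4]
force: [0.7, -0.6, 0.2]
grip_width: 0.0255
```

```bash
python3 plan.py .5364 -.101 .190 82.3 13 2
```

```text
t 11.45 from [0.4536 0.2575 0.1759] [-1.7984e+02  5.0000e-02  8.2360e+01] w 0.0255 F [ 0.7 -0.6  0.2]
[[2.0, -2.65, 1.0, -0.11, 0, 0, 0.0001], [2.0, -2.65, 1.0, -0.11, 0, 0, 0.0001], [2.0, -2.65, 0.99, -0.1, 0, 0, 0.0001], [2.0, -2.64, 1.0, -0.11, 0, 0, 0.0001], [2.0, -2.65, 1.0, -0.11, 0, 0, 0.0001]]
[[2.0, -2.65, 1.0, -0.11, 0, 0, 0.0001], [2.0, -2.65, 1.0, -0.11, 0, 0, 0.0001], [2.0, -2.65, 1.0, -0.11, 0, 0, 0.0001], [2.0, -2.64, 1.0, -0.1, 0, 0, 0.0001], [2.0, -2.65, 1.0, -0.11, 0, 0, 0.0001]]
[[2.0, -2.65, 1.0, -0.11, 0, 0, 0.0001], [2.0, -2.65, 1.0, -0.11, 0, 0, 0.0001], [2.0, -2.64, 1.0, -0.11, 0, 0, 0.0001]]
```

Emit:
move_arm(steps=[[2.0,-2.65,1.0,-0.3,0,0,0],[2.0,-2.65,1.0,-0.3,0,0,0],[2.0,-2.65,1.0,-0.2,0,0,0],[2.0,-2.65,1.0,0,0,0,0],[2.0,-2.65,1.0,0,0,0,0]])

```text
time_s: 11.87
tool_pos: [0.4867, 0.1185, 0.1837]
tool_rot: [180.0, 0.0, 82.3]
force: [1.0, 0.3, -1.0]
grip_width: 0.0259
```

Emit:
move_arm(steps=[[2.0,-2.65,1.0,0,0,0,0],[2.0,-2.65,1.0,0,0,0,0],[2.0,-2.65,1.0,0,0,0,0],[2.0,-2.65,1.0,0,0,0,0],[2.0,-2.65,1.0,0,0,0,0]])

```text
time_s: 12.28
tool_pos: [0.5184, -0.0195, 0.1834]
tool_rot: [-180.0, 0.0, 82.3]
force: [0.4, 0.3, -1.3]
grip_width: 0.0256
```

Emit:
move_arm(steps=[[2.0,-2.65,0.9,0,0,0,0],[2.0,-2.65,0.9,1.5,0,0,0],[2.0,-2.65,0.9,2,0,0,0],[2.0,0,0,2.5,0,0,0],[2.0,0,0,1.6,0,0,0]])

```text
time_s: 12.7
tool_pos: [0.5335, -0.1031, 0.1051]
tool_rot: [-179.9, -0.0, 82.1]
force: [-1.3, 0.0, -0.7]
grip_width: 0.0258
```

Emit:
move_arm(steps=[[2.0,0,0,0,0,0,0],[2.0,0,0,0,0,0,0],[2.0,0,0,0,0,0,0]])

```text
time_s: 12.95
tool_pos: [0.5354, -0.1001, 0.1085]
tool_rot: [179.9, 0.0, 82.4]
force: [-0.1, -0.7, 0.1]
grip_width: 0.0255
```

```bash
python3 chk.py p3;  python3 plan.py .5364 -.101 .083 82.3 5 2
```

```text
[[0.5356, -0.1004, 0.109], [0.5355, -0.1005, 0.1088], [0.5353, -0.1005, 0.1086], [0.5351, -0.1006, 0.1083]] [ 0.5354 -0.1005  0.1087] 0.025412796047431623 [1.79918152e+02 3.55632803e-02 8.23417039e+01] 13.25
t 13.35 from [ 0.5349 -0.1006  0.108 ] [1.7996e+02 2.0000e-02 8.2330e+01] w 0.0255 F [-0.5  0.4  0. ]
[[2.0, -0.0, 0.03, 0.5, 0, 0, 0.0001], [2.0, -0.01, 0.03, 0.5, 0, 0, 0.0001], [2.0, 0.0, 0.03, 0.5, 0, 0, 0.0001], [2.0, -0.0, 0.03, 0.5, 0, 0, 0.0001], [2.0, -0.0, 0.03, 0.5, 0, 0, 0.0001]]
```

View pics/p3_1.png

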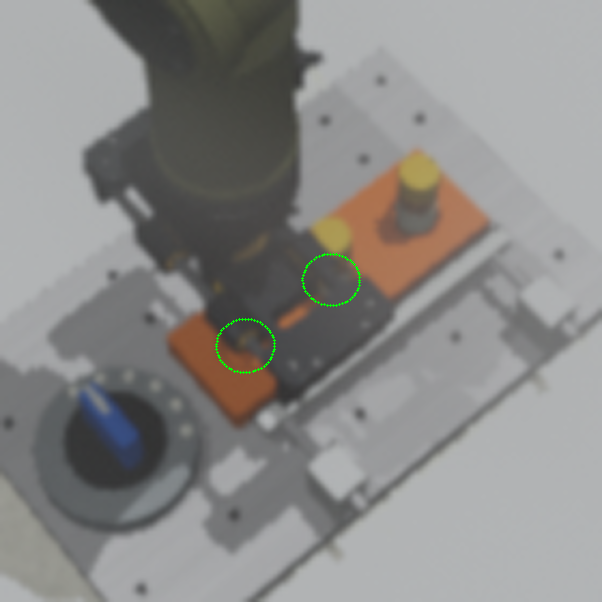

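Emit:
move_arm(steps=[[2.0,-0.05,0.13,0.5,0,0,0],[2.0,0,0,0.5,0,0,0],[2.0,0,0,0.5,0,0,0],[2.0,0,0,0.4,0,0,0],[2.0,0,0,0.2,0,0,0]])

```text
time_s: 13.77
tool_pos: [0.5352, -0.1012, 0.0853]
tool_rot: [-179.9, -0.0, 82.3]
force: [-1.0, 0.9, -0.5]
grip_width: 0.0256
```

Emit:
move_arm(steps=[[2.0,0,0,0.2,0,0,0],[2.0,0,0,0,0,0,0],[2.0,0,0,0,0,0,0]])

```text
time_s: 14.02
tool_pos: [0.5359, -0.1012, 0.0844]
tool_rot: [-180.0, -0.0, 82.3]
force: [-0.2, 0.7, 0.4]
grip_width: 0.0256
```

```bash
python3 plan.py .5364 -.101 .083 82.3 5 2
```

```text
t 14.02 from [ 0.5359 -0.1012  0.0844] [-179.99   -0.     82.33] w 0.0256 F [-0.2  0.7  0.4]
[[2.0, 0.01, 0.01, 0.03, 0, 0, 0.0001], [2.0, 0.0, 0.01, 0.03, 0, 0, 0.0001], [2.0, 0.01, 0.01, 0.03, 0, 0, 0.0001], [2.0, 0.0, 0.01, 0.02, 0, 0, 0.0001], [2.0, 0.01, 0.01, 0.03, 0, 0, 0.0001]]
```

Emit:
move_arm(steps=[[2.0,0,0,0.15,0,0,0],[4.6,0,0,0,0,0,0],[4.6,0,0,0,0,0,0],[4.6,0,0,0,0,0,0],[4.6,0,0,0,0,0,0]])

```text
time_s: 14.43
tool_pos: [0.5359, -0.1013, 0.083]
tool_rot: [180.0, 0.0, 82.3]
force: [0.1, 0.6, 0.8]
grip_width: 0.0428
```

Emit:
move_arm(steps=[[4.6,0,0,-0.5,0,0,0],[4.6,0,0,-2,0,0,0],[4.6,0,0,-3,0,0,0],[4.6,0,0,-3,0,0,0],[4.6,0,0,-2,0,0,0]])

```text
time_s: 14.85
tool_pos: [0.5369, -0.1011, 0.1911]
tool_rot: [179.8, 0.0, 82.3]
force: [0.7, -0.2, 1.0]
grip_width: 0.0457
```

```bash
python3 plan.py .523 -.2012 .185 172.3 15 4.6
```

```text
t 14.85 from [ 0.5369 -0.1011  0.1911] [1.7983e+02 2.0000e-02 8.2340e+01] w 0.0457 F [ 0.7 -0.2  1. ]
[[4.6, -0.67, -0.0, 0.04, 0, 0, -0.1047], [4.6, -0.67, -0.08, 0.04, 0, 0, -0.1047], [4.6, -0.66, -0.14, 0.04, 0, 0, -0.1047], [4.6, -0.64, -0.21, 0.04, 0, 0, -0.1047], [4.6, -0.62, -0.28, 0.04, 0, 0, -0.1047]]
[[4.6, -0.58, -0.34, 0.04, 0, 0, -0.1047], [4.6, -0.54, -0.39, 0.05, 0, 0, -0.1047], [4.6, -0.5, -0.46, 0.04, 0, 0, -0.1047], [4.6, -0.45, -0.5, 0.04, 0, 0, -0.1047], [4.6, -0.4, -0.55, 0.04, 0, 0, -0.1047]]
[[4.6, -0.33, -0.58, 0.04, 0, 0, -0.1047], [4.6, -0.27, -0.62, 0.04, 0, 0, -0.1047], [4.6, -0.21, -0.64, 0.04, 0, 0, -0.1047], [4.6, -0.14, -0.66, 0.04, 0, 0, -0.1047], [4.6, -0.07, -0.67, 0.04, 0, 0, -0.1047]]
```

Emit:
move_arm(steps=[[5,-0.67,0,0,0,0,-0.105],[5,-0.67,-0.08,0,0,0,-0.105],[5,-0.66,-0.14,0,0,0,-0.105],[5,-0.64,-0.21,0,0,0,-0.105],[5,-0.62,-0.28,0,0,0,-0.105]])

```text
time_s: 15.27
tool_pos: [0.5312, -0.1349, 0.1885]
tool_rot: [180.0, 0.0, 112.7]
force: [-0.0, -0.1, -0.1]
grip_width: 0.0498
```

Emit:
move_arm(steps=[[5,-0.58,-0.34,0,0,0,-0.105],[5,-0.54,-0.4,0,0,0,-0.105],[5,-0.5,-0.46,0,0,0,-0.105],[5,-0.45,-0.5,0,0,0,-0.105],[5,-0.4,-0.55,0,0,0,-0.105]])

```text
time_s: 15.68
tool_pos: [0.5266, -0.1684, 0.1884]
tool_rot: [-180.0, 0.0, 142.8]
force: [1.2, -0.2, -0.6]
grip_width: 0.0497
```

Emit:
move_arm(steps=[[5,-0.33,-0.58,0,0,0,-0.105],[5,-0.27,-0.62,0,0,0,-0.105],[5,-0.21,-0.64,0,0,0,-0.105],[5,-0.14,-0.66,0,0,0,-0.105],[5,-0.07,-0.67,0,0,0,-0.1]])

```text
time_s: 16.1
tool_pos: [0.5221, -0.2018, 0.1884]
tool_rot: [-180.0, 0.0, 172.6]
force: [0.2, -0.2, -0.5]
grip_width: 0.0499
```

```bash
python3 chk.py p4;  python3 plan.py .523 -.2012 .085 172.3 5 5
```

```text
[[0.522, -0.2019, 0.1882], [0.5222, -0.2013, 0.1882], [0.5222, -0.201, 0.1882], [0.5223, -0.2008, 0.1882]] [ 0.5222 -0.2013  0.1882] 0.050181602471835465 [1.79994027e+02 8.58974933e-03 1.72201981e+02] 16.4
t 16.5 from [ 0.5223 -0.2008  0.1881] [-1.7999e+02  1.0000e-02  1.7227e+02] w 0.0502 F [-0.1  0.8  0. ]
[[5.0, -0.01, -0.01, 2.06, 0, 0, -0.0001], [5.0, -0.02, -0.0, 2.07, 0, 0, -0.0001], [5.0, -0.01, -0.01, 2.06, 0, 0, -0.0001], [5.0, -0.02, -0.0, 2.06, 0, 0, -0.0001], [5.0, -0.01, -0.01, 2.06, 0, 0, -0.0001]]
```

View pics/p4_1.png

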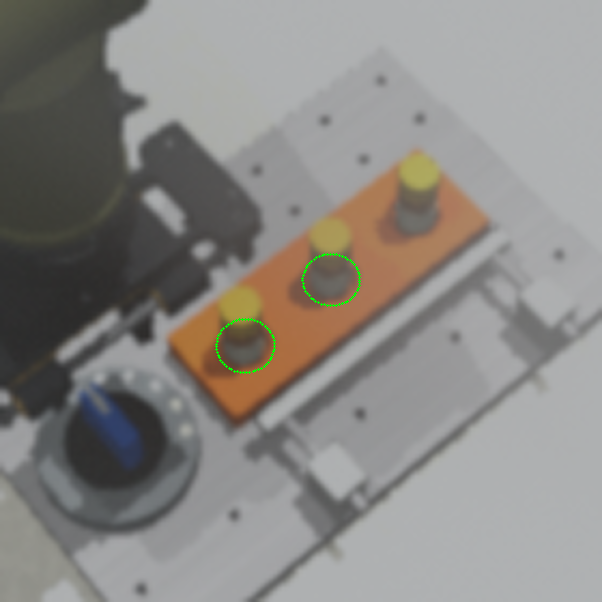

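View pics/p4_0.png

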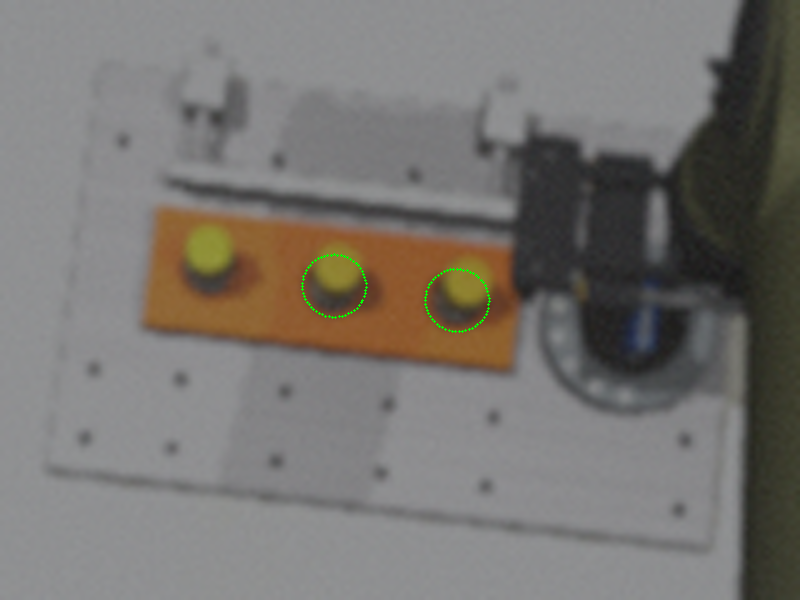

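```bash
python3 - <<'E'
from joint2 import *
x=np.load("x2.npy")
for n,ci,c,o in(("s",1,[(240,304),(330,236),(419,171)],(260,180,4.3)),("t",0,[(467,281),(338,267),(209,249)],(280,115,5))):
    for p,yy in zip(c,(-.03,.04,.11)):
        q=locate(x,ci,toimg([p],*o)[0],.103); print(n,((q-plat(x[:3],[[0,yy,.103]])[0])*1000).round(1))
E
```

```text
s [-1.8  0.5 -0. ]
s [-1.6  0.7 -0. ]
s [-0.1  1.8 -0. ]
t [-0.8  0.3 -0. ]
t [-1.4  0.7 -0. ]
t [ 0.3  1.1 -0. ]
```

All three vials measure within 2 mm of their places and are seated. Now I'll descend on the knob.

Emit:
move_arm(steps=[[5,-0.07,-0.04,2,0,0,0],[5,0,0,2.5,0,0,0],[5,0,0,2.5,0,0,0],[5,0,0,2.0,0,0,0],[5,0,0,1.2,0,0,0]])

```text
time_s: 17.02
tool_pos: [0.5215, -0.2014, 0.0837]
tool_rot: [179.9, -0.2, 172.3]
force: [-1.2, 0.4, 0.1]
grip_width: 0.0497
```

Emit:
move_arm(steps=[[5,0,0,0,0,0,0],[5,0,0,0,0,0,0],[5,0,0,0,0,0,0]])

```text
time_s: 17.27
tool_pos: [0.5238, -0.2021, 0.0873]
tool_rot: [-180.0, 0.1, 172.3]
force: [0.5, 0.4, 0.3]
grip_width: 0.0495
```

```bash
python3 chk.py p5;  python3 plan.py .523 -.2012 .086 172.3 5 5
```

```text
[[0.5238, -0.2023, 0.0874], [0.5235, -0.2023, 0.0872], [0.5233, -0.2023, 0.087], [0.5232, -0.2022, 0.0867]] [ 0.5235 -0.2023  0.0871] 0.04995564224108297 [-1.79958574e+02  6.60437182e-02  1.72266351e+02] 17.5667
t 17.67 from [ 0.5229 -0.2021  0.0864] [-1.7997e+02  3.0000e-02  1.7227e+02] w 0.0502 F [ 0.6  0.2 -0.5]
[[5.0, 0.0, 0.02, 0.01, 0, 0, -0.0001], [5.0, 0.0, 0.02, 0.01, 0, 0, -0.0001], [5.0, 0.0, 0.02, 0.0, 0, 0, -0.0001], [5.0, 0.01, 0.02, 0.01, 0, 0, -0.0001], [5.0, -0.0, 0.01, 0.01, 0, 0, -0.0001]]
```

View pics/p5_1.png

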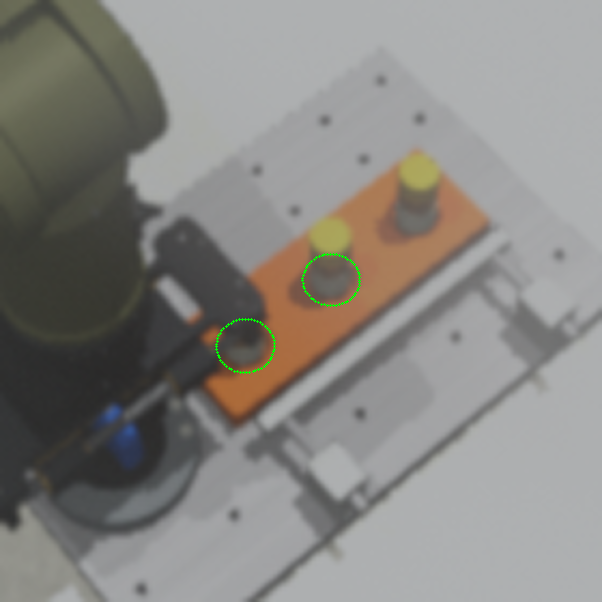

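View pics/p5_0.png

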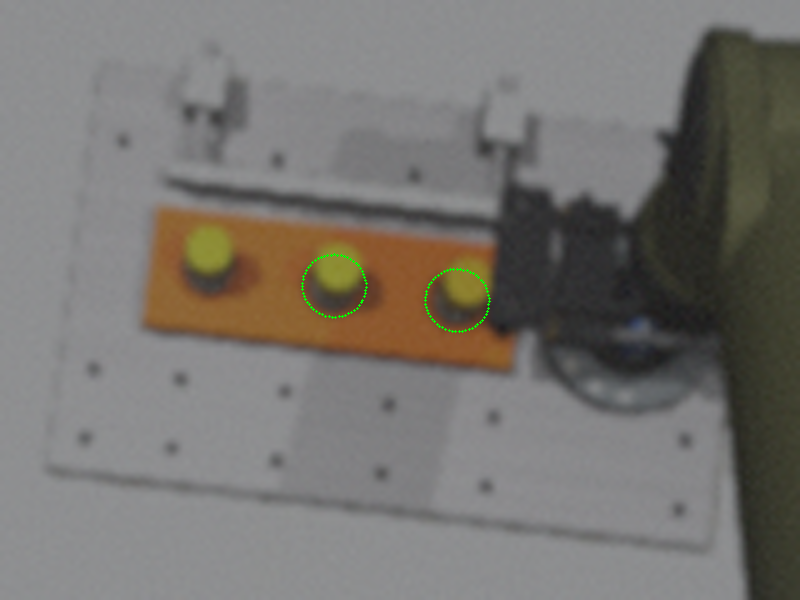

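Emit:
move_arm(steps=[[0.5,0,0.08,0,0,0,0],[0.5,0,0,0,0,0,0],[0.5,0,0,0,0,0,0],[0.5,0,0,0,0,0,0],[0.5,0,0,0,0,0,0]], force=35)

```text
time_s: 18.08
tool_pos: [0.5229, -0.2012, 0.086]
tool_rot: [-180.0, -0.0, 172.3]
force: [-0.1, -0.5, -0.2]
grip_width: 0.0248
```

Emit:
move_arm(steps=[[0.5,0,0,0,0,0,0],[0.5,0,0,0,0,0,0],[0.5,0,0,0,0,0,0],[0.5,0,0,0,0,0,0]])

```text
time_s: 18.42
tool_pos: [0.523, -0.2007, 0.086]
tool_rot: [180.0, -0.0, 172.3]
force: [-0.7, 2.0, 0.1]
grip_width: 0.0135
```

```bash
cat > st.py <<'E'
from h import *
o=env.get_obs(); print(round(o["time_s"],2),o["tool_pos"].round(4),o["tool_rot"].round(2),o["force"].round(1),o["wrist_torque"].round(3),round(o["grip_width"],4),o["qpos"].round(1))
E
python3 st.py
```

```text
18.42 [ 0.523  -0.2007  0.086 ] [179.97  -0.   172.29] [-0.7  2.   0.1] [ 0.412 -0.116 -0.057] 0.0135 [ 58.5  22.1 -47.3 105.1  18.4  60.8  86.5]
```

Emit:
move_arm(steps=[[0.5,0,0,0,0,0,0.05],[0.5,0,0,0,0,0,0.05],[0.5,0,0,0,0,0,0.05],[0.5,0,0,0,0,0,0.05],[0.5,0,0,0,0,0,0.05]])

```text
time_s: 18.83
tool_pos: [0.5229, -0.2008, 0.086]
tool_rot: [180.0, -0.0, 157.8]
force: [0.6, 1.5, 0.3]
grip_width: 0.014
```

```bash
python3 st.py
```

```text
18.83 [ 0.5229 -0.2008  0.086 ] [ 1.7999e+02 -1.0000e-02  1.5784e+02] [0.6 1.5 0.3] [ 0.419 -0.177 -0.06 ] 0.014 [ 56.4  21.3 -44.6 105.2  17.   60.5  73.1]
```

Emit:
move_arm(steps=[[0.5,0,0,0,0,0,0.05],[0.5,0,0,0,0,0,0.05],[0.5,0,0,0,0,0,0.05],[0.5,0,0,0,0,0,0.05],[0.5,0,0,0,0,0,0.05]])

```text
time_s: 19.25
tool_pos: [0.5229, -0.2009, 0.086]
tool_rot: [-180.0, -0.0, 143.5]
force: [-1.1, 1.6, 0.5]
grip_width: 0.0139
```

Emit:
move_arm(steps=[[0.5,0,0,0,0,0,0.05],[0.5,0,0,0,0,0,0.05],[0.5,0,0,0,0,0,0.05],[0.5,0,0,0,0,0,0.05],[0.5,0,0,0,0,0,0.05]])

```text
time_s: 19.67
tool_pos: [0.5228, -0.201, 0.086]
tool_rot: [-180.0, -0.0, 129.2]
force: [0.1, 1.5, -0.2]
grip_width: 0.0134
```

```bash
python3 st.py; python3 chk.py p6
```

```text
19.67 [ 0.5228 -0.201   0.086 ] [-1.7999e+02 -2.0000e-02  1.2916e+02] [ 0.1  1.5 -0.2] [ 0.279 -0.035 -0.155] 0.0134 [ 52.4  19.9 -39.6 105.3  14.5  59.9  46.3]
[[0.5228, -0.201, 0.086], [0.5228, -0.201, 0.086], [0.5228, -0.201, 0.086], [0.5228, -0.201, 0.086]] [ 0.5228 -0.201   0.086 ] 0.013598029067294305 [-1.79993016e+02 -1.92410005e-02  1.29358893e+02] 19.9667
```

View pics/p6_1.png

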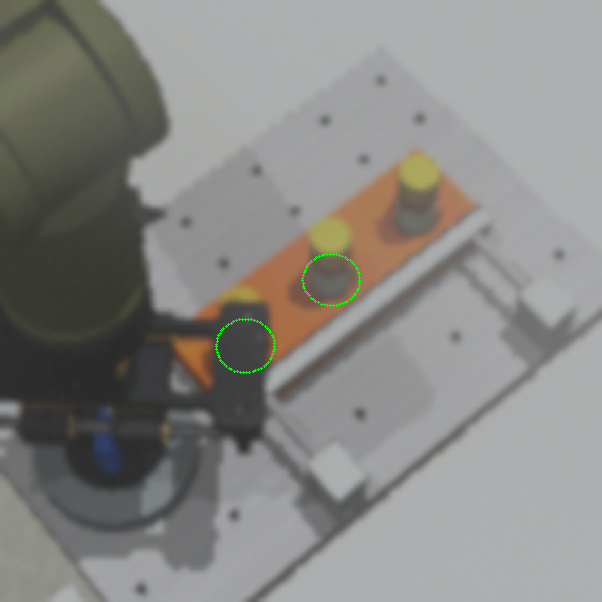

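Emit:
move_arm(steps=[[0.5,0,0,0,0,0,0.05],[0.5,0,0,0,0,0,0.05],[0.5,0,0,0,0,0,0.05],[0.5,0,0,0,0,0,0.05],[0.5,0,0,0,0,0,0.05]])

```text
time_s: 20.48
tool_pos: [0.5227, -0.2011, 0.086]
tool_rot: [-180.0, -0.0, 114.9]
force: [-0.6, 1.6, 1.1]
grip_width: 0.0138
```

Emit:
move_arm(steps=[[0.5,0,0,0,0,0,0.05],[0.5,0,0,0,0,0,0.05],[0.5,0,0,0,0,0,0.05],[0.5,0,0,0,0,0,0.05],[0.5,0,0,0,0,0,0.05]])

```text
time_s: 20.9
tool_pos: [0.5226, -0.2011, 0.0859]
tool_rot: [-180.0, -0.0, 100.6]
force: [-1.6, 2.0, 1.3]
grip_width: 0.0137
```

Emit:
move_arm(steps=[[0.5,0,0,0,0,0,0],[0.5,0,0,0,0,0,0],[0.5,0,0,0,0,0,0]])

```text
time_s: 21.15
tool_pos: [0.5226, -0.2011, 0.0859]
tool_rot: [-180.0, -0.0, 100.7]
force: [-2.1, 2.4, 1.6]
grip_width: 0.014
```

```bash
python3 st.py; python3 chk.py p7; python3 st.py
```

```text
21.15 [ 0.5226 -0.2011  0.0859] [-1.7996e+02 -1.0000e-02  1.0075e+02] [-2.1  2.4  1.6] [ 0.383  0.333 -0.048] 0.014 [ 48.5  18.9 -34.8 105.4  12.4  59.5  19.5]
[[0.5226, -0.2012, 0.0859], [0.5226, -0.2011, 0.086], [0.5226, -0.2011, 0.086], [0.5226, -0.2011, 0.0859]] [ 0.5226 -0.2011  0.0859] 0.014075954565092683 [-1.79962336e+02 -1.30956453e-02  1.00679024e+02] 21.45
21.55 [ 0.5226 -0.2011  0.086 ] [-1.7996e+02 -1.0000e-02  1.0067e+02] [-3.3  2.1  2.9] [ 0.475  0.641 -0.037] 0.0135 [ 48.5  18.9 -34.8 105.4  12.4  59.5  19.4]
```

View pics/p7_1.png

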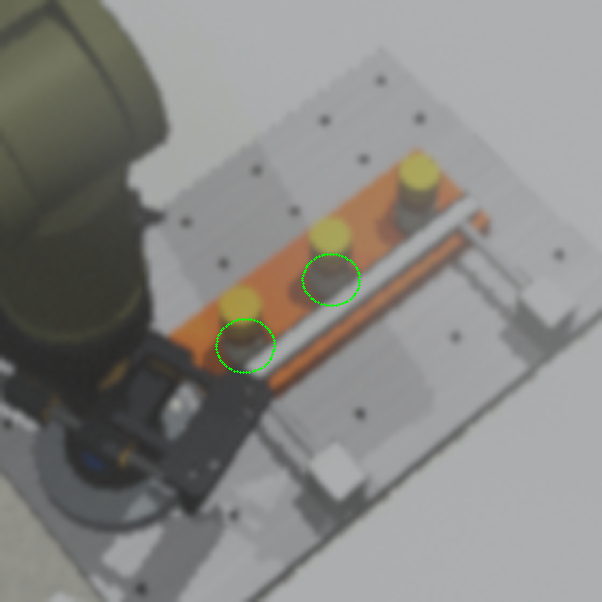

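View pics/p7_0.png

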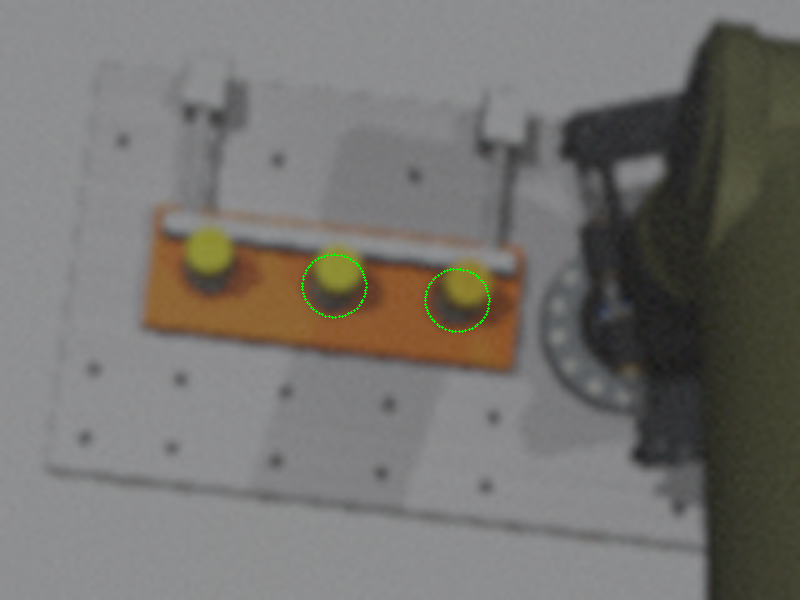

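```bash
for i in 1 2 3; do python3 st.py; python3 -c "
from h import *
for i in range(4): cam('top')"; done; python3 st.py
```

```text
21.55 [ 0.5226 -0.2011  0.086 ] [-1.7996e+02 -1.0000e-02  1.0067e+02] [-3.3  2.1  2.9] [ 0.475  0.641 -0.037] 0.0135 [ 48.5  18.9 -34.8 105.4  12.4  59.5  19.4]
21.75 [ 0.5226 -0.2011  0.086 ] [-1.7996e+02 -1.0000e-02  1.0067e+02] [-4.   1.7  3.6] [0.492 0.731 0.006] 0.0138 [ 48.5  18.9 -34.8 105.4  12.4  59.5  19.4]
21.95 [ 0.5226 -0.2012  0.0859] [-1.7996e+02 -1.0000e-02  1.0066e+02] [-4.   2.8  3.6] [ 0.552  0.844 -0.01 ] 0.0136 [ 48.5  18.9 -34.8 105.4  12.4  59.5  19.4]
22.15 [ 0.5226 -0.2011  0.0859] [-1.7996e+02 -1.0000e-02  1.0065e+02] [-4.8  1.9  3.8] [0.515 0.952 0.001] 0.0138 [ 48.5  18.9 -34.8 105.4  12.4  59.5  19.4]
```

Knob turned 71.6° of 72°, bar closed short of the vials, loads small and steady. Handing in.

```bash
python3 -c "
from cell import job
print(job.sign_off())"; python3 st.py
```

```text
the job is handed in; nothing more can be done
None
the job is handed in; nothing more can be done
```

The job is handed in at about 22 s of the 64 s allowed, but `job.sign_off()` gives no verdict, so the result rests on my last checks.

**What I did:** The far vial went into place2 and the near vial into place1, and I let go of both. I then gripped the knob at about 35 N and turned it clockwise to the third stop, where the gripper still holds it.

**Last checks:**
- **Vials:** Before I turned the knob, both cameras put all three caps within about 2 mm of their places, at the height of a seated vial. They looked upright and unmoved in the final pictures, but I did not measure them again.
- **Knob:** The tool had turned about 71.6° of the 72° to the third stop. The fingers read 13.8 mm on the 14 mm grip bar.
- **Bar:** It closed up to the row, with a small gap to the vials still visible. The final pictures partly hide the knob, so I did not see its white line against the dots.
- **Flask, tube rack and tip box:** The paths were planned to clear them and no contact force showed. I did not measure their positions afterwards.

**Disagreements:** The two cameras first gave the platform's position about 4 mm apart. Allowing for small calibration errors brought all but one measured point to within about 1 px. The side force on the gripped knob also rose slowly, from about 3 N to 6 N, over the last second before hand-in, while the arm's position held steady.

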